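# Show the jack plug to the inspection camera

## Robot

A 7-joint arm with a two-finger parallel gripper is mounted at the origin on the work surface. World frame = base frame: x ahead of the robot, y to its left, z up, the work surface at z = 0. Lengths are in m, angles in rad, forces in N, time in s.
With the tool pointing down it reaches from about 0.4 to 0.85 m from the base axis. Payload 4.5 kg.
Tool frame: the origin (TCP) lies on the mounting face of the last link; the fingertips stand 166 mm ahead of it and the grasp point (between the pads) lies 147 mm ahead of it; y points along the fingers, z is the direction in which the jaws open and shut, and the axes are right-handed (so a half turn about y gives the same grasp; the last joint's range is limited). The gripper opens to 88 mm and grips with 3 to 60 N. Pads are 18 mm wide; open, the fingers measure 123 mm over their backs; the gripper's body (75 mm by 187 mm) begins 45 mm behind the grasp point.
Start: joints at [-1.231, 0.689, -0.195, 1.565, 0.157, 0.902, -0.215], TCP at [0.188, 0.596, 0.405] pointing down, gripper open.
Joint ranges: [-3.01, 3.01], [-0.46, 2.08], [-1.47, 1.51], [0.13, 2.56], [-1, 4.14], [0.04, 2.09], [-2.66, 2.66]. Speed limits (rad/s): [2.57, 2.57, 3.14, 3.14, 3.14, 3.14, 3.14].

## Interface

Orientations are given as a unit quaternion [x, y, z, w].
In Python, from plant import r gives the robot as it stands.
- The arm moves only by the tool arm_command, never from a script. Its argument "deltas" is a list of rows, each an object of numbers: "dx", "dy", "dz": the shift along the tool's x, y, z each as a share of 1000 mm, from -1 to 1; "wx", "wy", "wz": the turn, a rotation vector about the tool's x, y, z each as a share of 45 degrees, from -1 to 1. In form: [{"dx": .., "dy": .., "dz": .., "wx": .., "wy": .., "wz": ..}, ...]. A call has exactly 5 rows; each row is the pose to reach, as a shift and turn from the pose commanded when the call began, along the tool's axes at that moment; what a row does not reach only later rows make up. A row lasts 1/10 s, in which the tool goes at most 50 mm and 8.59 degrees, less where a joint would pass 70% of its speed; a pose out of reach is approached as far as the arm can. A call with a number of a shift or a turn outside -1 to 1 is refused whole. A call with a gripper value outside its range is refused whole. "claw" is the opening, from -1 (shut) to 1 (fully open), set as the call begins (left out, the last holds). The fingers move at their own pace and stop on an object; "grip_force" is the grip in N (left out, the last holds). Time passes only in rows, so rows that repeat a pose let the fingers close, or fill a call up. It gives the time, the measured TCP pose, the force and the opening at its end, in the units of the state.
- r.get_state(): the state, without advancing time (a new reading comes with each control period).
- r.snapshot(name): name is "scene" or "top"; returns the picture (480x640x3 uint8, red, green, blue); there is no depth.
- r.get_calibration(name): a dict with "vertical_fov" (degrees; the focal length in pixels is half the picture's height over the tangent of half this angle, whatever the lens; pixels are square), "cx", "cy" (the principal point, pixels), "k1" (the pictures are not rectified: a ray, as slopes to the right and down, at radius r is drawn at 1 + k1 r^2 times it, then the intrinsics apply), "R" (3x3) and "t" (3): a world point X has camera coordinates R X + t. Camera axes: x right, y down, z forward; pixel columns grow to the right and rows downward; lengths in m; the calibration is good to about 2 mm. A picture is of the moment at which its call begins. get_calibration takes no time and is no camera call.
- r.finish_job(): hands the job in, once; it reports no verdict.
The state is a dict: "clock": time; "q": joint angles; "qd": joint speeds; "joint_torque": joint torques, N m; "tool_pos": TCP position; "eef_rot": TCP orientation; "contact_force": force on the tool from outside, world axes, zero at the start; "moment": the same for the moment, N m; "opening": opening from 0.0 (shut) to 1.0 (fully open).
Only numpy, scipy, OpenCV 4.12 (cv2) and the standard library are available. Lean on these libraries where they do the work, as an engineer would, in place of code of your own. Each camera call takes 0.05 s, during which the arm holds its last target.

## Task

From the rack of three plugs, take the one with the long slim pin and hold it up to the inspection camera: pin pointing straight into the lens along its sloping line of sight, the tip centred on that line 80 mm in front of the glass, just above the upturned end of the focus wire. Leave the other two plugs lying in their cradles and do not bump the camera or its stand. Finish while still holding the plug steady there, touching nothing else.

Things in the scene. Friction and masses are not known exactly. Their poses are not given: they have to be found in the camera images.
- jack: Plug to show: round steel barrel 18 mm across, 64 mm long; behind it a black rubber boot (14 mm across, 12 long); in front a 3 mm collar and a slim pin, 6.4 mm across, 32 long. 40 to 85 g. Origin: barrel centre, on the axis; x axis from boot to pin. Starts level on the saddles in any one of the rack's three places, axis 35 mm above the table, pin pointing away from the robot.
- jack_tip (a point): The tip of the jack's pin, 67 mm from the barrel's centre along the plug's x axis.
- collar_plug: Another plug with the same barrel and boot, but a short fat nose (13 mm across, 11 mm long, then a 4 mm pin 6 mm long). Lies in the rack; to be left alone. Origin and axes as for the jack.
- blank_plug: Another plug with the same barrel and boot, ending in a flat dark face only 4 mm in front of the barrel, no pin. Lies in the rack; to be left alone. Origin and axes as for the jack.
- rack: Fixed black plastic plate 150 (x) x 190 (y) x 4 mm, origin under its centre, x along the plugs to their noses. Places at y = -75, 0, 75 mm: each has two grey saddles, 6 mm thick, 30 wide (y), at x = -27 and 27, so 48 mm of barrel between them is free to grip from above. Saddle floor 26 mm above the table; cheeks rise 6 mm more on both sides of the plug.
- camera: Camera: black lens 36 mm across, 30 long, before a 60 x 44 x 44 aluminium box. Origin: centre of the front glass, 234 mm above the table. x axis: the line of sight pointing INTO the camera, away from the robot and 25 deg up; y level; z mostly up. A 4 mm brass focus wire runs 34 mm below the line to 80 mm before the glass, where its end turns up and stops 22 mm below the line.
- focus (a point): Where the pin's tip is to be held: the point in empty air on the camera's line of sight 80 mm in front of the glass (camera x = -80 mm), 200 mm above the table.
- stand: Fixed stand: steel foot 130 x 100 x 12 mm, centred 215 mm along x, and an 18 mm post 287 mm high at x = 235 mm, carrying the camera. x runs level towards the camera, away from the robot; z up. Origin on the table, 60 mm nearer the robot than the focus point.
Things that resemble listed ones, but are neither listed nor needed, are in the scene too. What is shaped like the jack but yellow is not meant. Several things look just like the rack: the one meant starts farthest to the robot's left.

How it is judged:
On the way:
1. the jack is lifted clear of the rack in the gripper (contact force between the fingers and jack above 1 N and height (world z) of jack above 0.06 m and contact force between jack and rack below 0.1 N), for 0.1 s.
At the end, for the whole second after the job is handed in: Jack at rest in the fingers, over 120 mm up, clear of stand, camera and rack; tip 60 to 100 mm before the glass, within 15 mm of the line of sight sideways and in height; axis within 0.2 rad of it, pin to the lens; the other two plugs within 15 mm of their starts (x of jack_tip in the frame of camera between -0.1 and -0.06 m and y of jack_tip in the frame of camera between -0.015 and 0.015 m and z of jack_tip in the frame of camera between -0.015 and 0.015 m and angle between the x axis of jack and the x axis of camera, either way round below 0.2 rad and x of jack in the frame of camera below -0.12 m and contact force between the fingers and jack above 1 N and contact force between jack and stand below 0.1 N and contact force between jack and rack below 0.1 N and height (world z) of jack above 0.12 m and linear speed of jack below 0.03 m/s and distance of each of collar_plug, blank_plug from where it was at the start of the episode below 0.015 m); the arm keeps its last pose, push and grip.
It fails at once if another plug is displaced by more than 15 mm (distance of any of collar_plug, blank_plug from where it was at the start of the episode above 0.015 m).
It fails at once if the camera or its stand is bumped (over 4 N) (contact force between stand and the fingers above 4 N or contact force between stand and the arm above 4 N or contact force between stand and jack above 4 N).
It also fails if it takes over 35 s, if anything falls off the work surface, if the arm or the gripper's body presses on something with over 40 N, if the wrist force passes 120 N, or if a joint passes its speed limit or range.

## Working session

There is one attempt and no reset: what is moved stays moved. The work goes in short steps, Python scripts to look and compute and a tool call to move; the robot and the scene stay as the last step left them, time stands still between calls to the robot, and variables do not carry over. Pictures are saved under pics/ and viewed, and the job is handed in when it is done.

Besides the shell and the picture viewer there is one more tool, called after "Request:" in YAML: its name, and indented under it one key for each argument. arm_command: Moves the arm, as the interface text tells. Shift numbers are shares of 1000 mm and turn numbers shares of 45 degrees, none past 1 either way. Its arguments: {"type":"object","properties":{"deltas":{"type":"array","items":{"type":"object","properties":{"dx":{"type":"number","minimum":-1,"maximum":1},"dy":{"type":"number","minimum":-1,"maximum":1},"dz":{"type":"number","minimum":-1,"maximum":1},"wx":{"type":"number","minimum":-1,"maximum":1},"wy":{"type":"number","minimum":-1,"maximum":1},"wz":{"type":"number","minimum":-1,"maximum":1}}}},"claw":{"type":"number"},"grip_force":{"type":"number"}},"required":["deltas"]}

```bash
ls; mkdir -p pics; python3 - <<'E'
from plant import r
import cv2
print(r.get_state())
for n in ("scene","top"):
    cv2.imwrite(f"pics/{n}0.png",r.snapshot(n)[:,:,::-1]); print(n,r.get_calibration(n))
E
```

```text
pics
{'clock': 0.0, 'q': array([-1.23120742,  0.68998724, -0.19449503,  1.56635368,  0.15730441,
        0.90247336, -0.21508109]), 'qd': array([ 6.50845627e-04, -1.15682922e-06, -1.25115537e-03, -1.29130521e-03,
       -5.86111812e-04, -1.26499135e-05,  3.52029868e-04]), 'joint_torque': array([ 2.76004748e-04, -5.27569020e+01, -1.26656301e+00, -1.53423142e+01,
       -5.25534817e-02,  6.64742023e-03,  1.70586109e-04]), 'tool_pos': array([0.18808887, 0.59568179, 0.40390466]), 'eef_rot': array([ 0.6995082 , -0.1077072 ,  0.10761195, -0.69821709]), 'contact_force': array([ 1.1805839 ,  0.82235537, -0.14034187]), 'moment': array([0.02857505, 0.00038502, 0.01995481]), 'opening': 0.9966326720936558}
scene {'vertical_fov': 48.984383632167834, 'cx': 312.73391851127656, 'cy': 240.62602824221878, 'k1': -0.10147360534290605, 'R': array([[ 0.67757599,  0.7353285 ,  0.01351936],
       [ 0.40501444, -0.3577348 , -0.84142089],
       [-0.61388442,  0.57560213, -0.54021117]]), 't': array([-0.29428149, -0.04921155,  1.42392192])}
top {'vertical_fov': 45.150781935000765, 'cx': 323.10506145301997, 'cy': 247.1184819897102, 'k1': -0.08781084759025547, 'R': array([[ 0.02686586, -0.99962587,  0.00513224],
       [-0.99384203, -0.02726183, -0.10740024],
       [ 0.10749998, -0.00221524, -0.99420262]]), 't': array([-0.03281893,  0.47303703,  1.52406502])}
```

View pics/scene0.png

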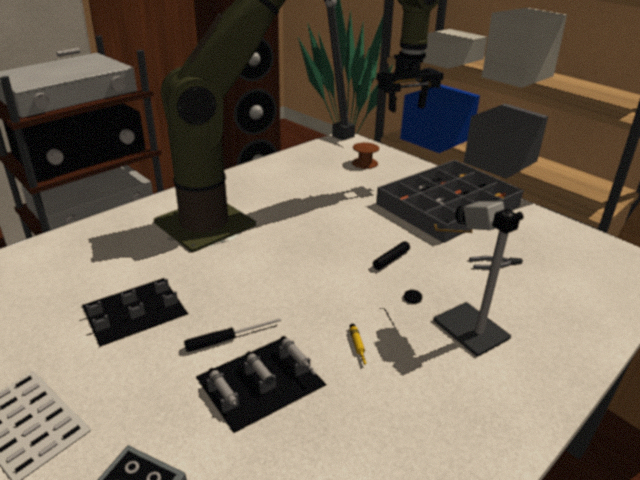

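View pics/top0.png

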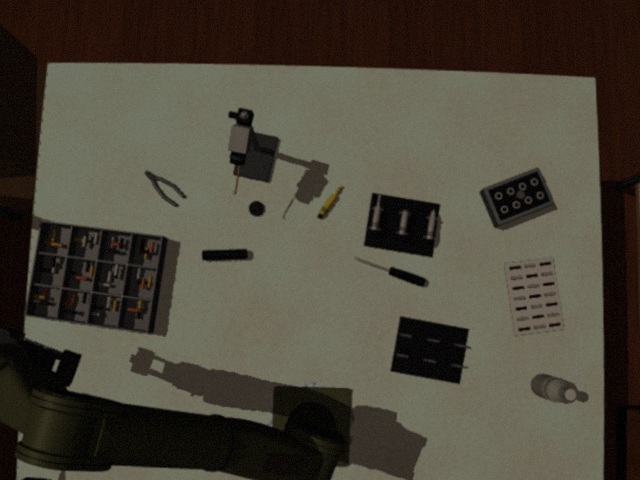

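The top view shows the loaded rack at about (402,223), an empty look-alike rack at (430,350), and the camera stand at (250,150). I'll zoom in on these.

```bash
python3 - <<'E'
import cv2,numpy as np
t=cv2.imread("pics/top0.png");s=cv2.imread("pics/scene0.png")
f=lambda a:cv2.convertScaleAbs(a,alpha=1.8)
a=cv2.resize(f(t[180:265,355:450]),None,fx=6,fy=6,interpolation=cv2.INTER_CUBIC)
cv2.imwrite("pics/z1.png",a)
cv2.imwrite("pics/z2.png",cv2.resize(f(s[330:430,190:330]),None,fx=5.5,fy=5.5,interpolation=cv2.INTER_CUBIC))
cv2.imwrite("pics/z3.png",cv2.resize(f(t[100:220,200:300]),None,fx=5,fy=5,interpolation=cv2.INTER_CUBIC))
cv2.imwrite("pics/z4.png",cv2.resize(f(s[190:360,410:540]),None,fx=3.5,fy=3.5,interpolation=cv2.INTER_CUBIC))
E
```

```text
(no output)
```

View pics/z1.png

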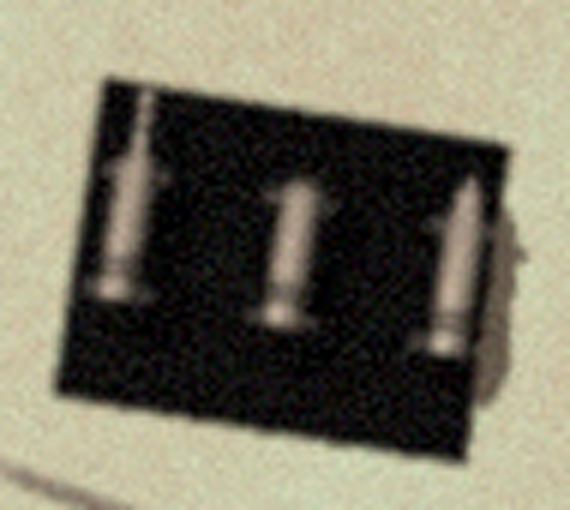

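View pics/z2.png

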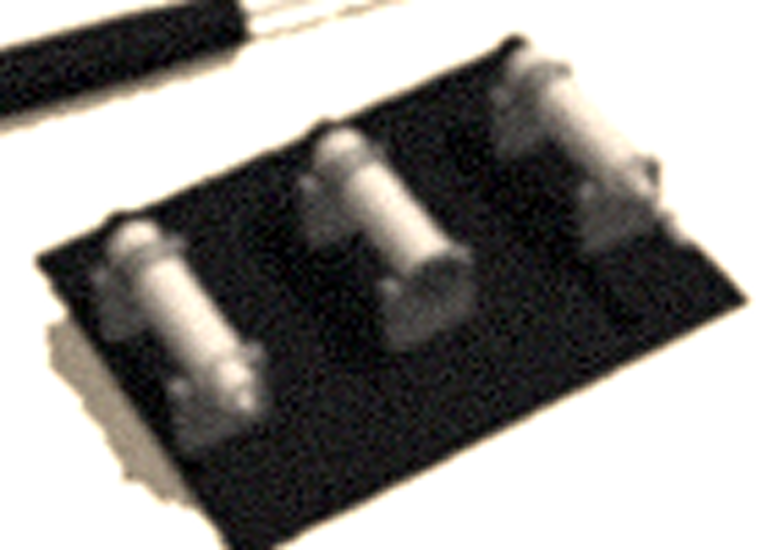

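View pics/z3.png

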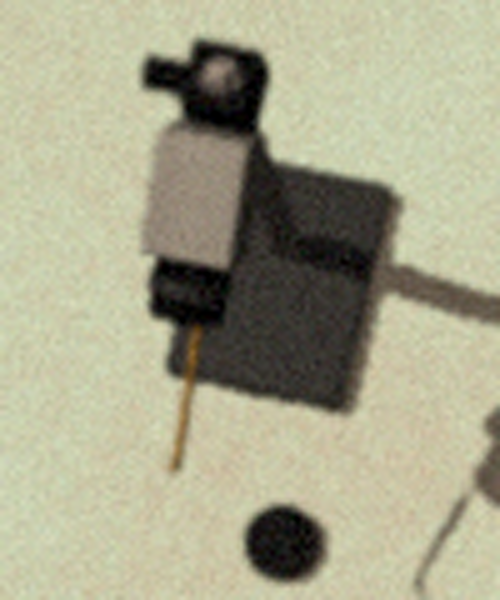

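View pics/z4.png

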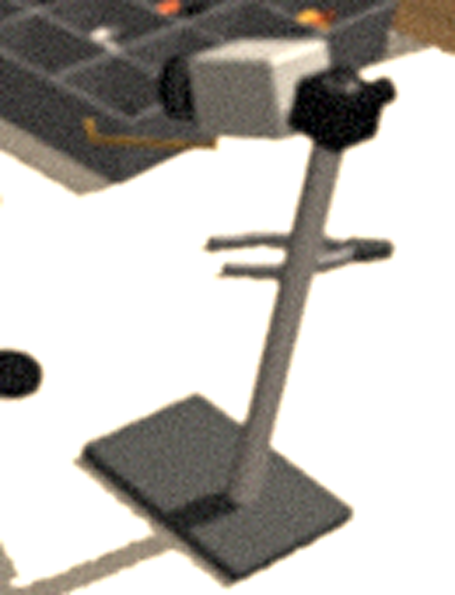

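```bash
cat > h.py <<'E'
import numpy as np,cv2
from plant import r
def K(n):
    c=r.get_calibration(n); f=240/np.tan(np.radians(c['vertical_fov']/2)); return c,np.array([[f,0,c['cx']],[0,f,c['cy']],[0,0,1]]),np.array([c['k1'],0,0,0.])
def ray(n,p):
    c,k,d=K(n); u=cv2.undistortPoints(np.array([[p]],float),k,d)[0,0]
    R=c['R'];o=-R.T@c['t']; v=R.T@np.array([u[0],u[1],1]); return o,v/np.linalg.norm(v)
def plane(n,p,z):
    o,v=ray(n,p); return o+v*(z-o[2])/v[2]
def proj(n,X):
    c,k,d=K(n); return cv2.projectPoints(np.atleast_2d(np.array(X,float)),cv2.Rodrigues(c['R'])[0],c['t'],k,d)[0][:,0]
def tri(p,q):
    (a,u),(b,v)=ray('scene',p),ray('top',q)
    s=np.linalg.lstsq(np.c_[u,-v],b-a,rcond=None)[0]; A=a+s[0]*u;B=b+s[1]*v
    return (A+B)/2,np.linalg.norm(A-B)*1000
E
python3 - <<'E'
from h import *
np.set_printoptions(precision=4,suppress=True)
z=lambda x,y,ox,oy,f:(ox+(x+.5)/f-.5,oy+(y+.5)/f-.5)
T=lambda x,y:z(x,y,200,100,5); S=lambda x,y:z(x,y,410,190,3.5)
print("foot top view");[print(p,plane('top',T(*p),.012)) for p in [(400,188),(350,412),(170,375)]]
print("foot scene");[print(p,plane('scene',S(*p),.012)) for p in [(85,448),(200,395),(350,513),(231,572)]]
print("wire tip",tri(S(90,122),T(175,468)))
print("wire: lens end",tri(S(212,143),T(197,328)))
for p in [(150,92),(108,290)]: print("jack axis",plane('top',z(*p,355,180,6),.035))
for p in [(108,77),(510,147),(466,462),(57,393)]: print("rack",plane('top',z(*p,355,180,6),.004))
R_=lambda x,y:z(x,y,190,330,5.5)
for p in [(40,258),(515,38),(747,300)]: print("rack sc",plane('scene',R_(*p),.004))
E
```

```text
foot top view
(400, 188) [0.7785 0.1089 0.012 ]
(350, 412) [0.6509 0.1317 0.012 ]
(170, 375) [0.6692 0.2317 0.012 ]
foot scene
(85, 448) [0.661  0.1342 0.012 ]
(200, 395) [0.6797 0.2284 0.012 ]
(350, 513) [0.8005 0.202  0.012 ]
(231, 572) [0.7793 0.1096 0.012 ]
wire tip (array([0.5852, 0.2015, 0.177 ]), np.float64(2.3470600323284923))
wire: lens end (array([0.6584, 0.1965, 0.1969]), np.float64(20.649271048322444))
jack axis [ 0.6186 -0.1686  0.035 ]
jack axis [ 0.5281 -0.1511  0.035 ]
rack [ 0.6314 -0.1522  0.004 ]
rack [ 0.6043 -0.338   0.004 ]
rack [ 0.4583 -0.3184  0.004 ]
rack [ 0.4847 -0.1315  0.004 ]
rack sc [ 0.4648 -0.3169  0.004 ]
rack sc [ 0.4879 -0.1295  0.004 ]
rack sc [ 0.6344 -0.1533  0.004 ]
```

The top view shows the jack (long pin) in the rack's +y place, boot at about (373,228) and tip at (380,195). The blank plug is in the middle and the collar plug on the right. The focus wire ends at about (235,193). I'll refine the foot and wire with masks.

```bash
python3 - <<'E'
from h import *
np.set_printoptions(precision=4,suppress=True)
for n in('top','scene'):
    im=cv2.imread(f"pics/{n}0.png").astype(int); b,g,r_=im[...,0],im[...,1],im[...,2]
    m=((r_-b)>35)&((r_-b)*1.0/np.maximum(r_,1)>.4)
    sub=np.zeros_like(m)
    if n=='top': sub[155:200,225:250]=1
    else: sub[218:236,430:475]=1
    m&=sub
    ys,xs=np.nonzero(m); print(n,len(xs),xs.min(),xs.max(),ys.min(),ys.max())
    w=(r_-b)[m]
    if n=='top':
        for y in range(160,200):
            q=xs[ys==y]
            if len(q): ww=(r_-b)[y,q]; print(y,round((q*ww).sum()/ww.sum(),2),len(q),ww.max(),end=' | ')
    else:
        for x in range(430,475):
            q=ys[xs==x]
            if len(q): ww=(r_-b)[q,x]; print(x,round((q*ww).sum()/ww.sum(),2),len(q),q.min(),q.max(),end=' | ')
    print()
E
```

```text
top 23 234 239 166 193
166 239.0 1 37 | 168 238.0 1 38 | 169 238.0 1 46 | 170 238.0 1 49 | 171 238.0 1 48 | 172 238.0 1 48 | 173 238.0 1 37 | 175 237.0 1 40 | 176 237.0 1 38 | 177 237.0 1 41 | 178 237.0 1 40 | 179 237.0 1 37 | 181 236.0 1 39 | 182 236.0 1 43 | 183 236.0 1 45 | 184 236.0 1 45 | 185 236.0 1 41 | 186 236.0 1 40 | 188 235.0 1 42 | 189 235.0 1 44 | 190 235.0 1 46 | 191 235.0 1 38 | 193 234.0 1 41 | 
scene 47 434 471 224 231
434 224.52 2 224 225 | 435 225.9 5 224 228 | 436 226.52 6 224 229 | 437 228.0 1 228 228 | 440 230.0 1 230 230 | 441 229.53 2 229 230 | 442 230.0 1 230 230 | 443 230.0 1 230 230 | 444 229.53 2 229 230 | 445 229.56 2 229 230 | 446 229.53 2 229 230 | 447 230.0 1 230 230 | 448 230.0 1 230 230 | 449 230.0 1 230 230 | 453 230.5 2 230 231 | 454 230.49 2 230 231 | 455 231.0 1 231 231 | 456 231.0 1 231 231 | 457 231.0 1 231 231 | 458 231.0 1 231 231 | 459 230.54 2 230 231 | 460 230.51 2 230 231 | 461 230.49 2 230 231 | 462 231.0 1 231 231 | 465 231.0 1 231 231 | 470 231.0 1 231 231 | 471 230.51 2 230 231 |
```

```bash
python3 - <<'E'
from h import *
np.set_printoptions(precision=4,suppress=True)
def pl(n,p,q):
    o,a=ray(n,p);_,b=ray(n,q);m=np.cross(a,b);return o,m/np.linalg.norm(m)
o1,n1=pl('top',(238.7,166),(234.4,193)); o2,n2=pl('scene',(440,229.5),(470,231))
d=np.cross(n1,n2);d/=np.linalg.norm(d);d*=np.sign(d[0]); print("dir",d,np.degrees([np.arctan2(d[1],d[0]),np.arcsin(d[2])]))
# yaw from top plane with known pitch 25
from scipy.optimize import brentq
f=lambda y:np.array([np.cos(y)*.9063,np.sin(y)*.9063,.4226])@n1
print("yaw|25",np.degrees(brentq(f,-.6,.3)))
print("tip", tri((435,224.0),(234.4,193.2)))
for yaw in(-9,-10.5,-12):
  y=np.radians(yaw); X=np.array([np.cos(y),np.sin(y),0]); Z=np.array([0,0,1.])
  c=np.array([.7265,.170,0]); F=c-.155*X+.2*Z
  xc=.9063*X+.4226*Z; zc=-.4226*X+.9063*Z
  print(yaw,F,'wireend',F-.022*zc,proj('top',[F-.022*zc,F+.08*xc]),proj('scene',[F-.022*zc,F+.08*xc]))
E
```

```text
dir [ 0.882  -0.1752  0.4375] [-11.2367  25.9429]
yaw|25 -11.030264702809623
tip (array([0.5846, 0.2015, 0.178 ]), np.float64(1.463473862314119))
-9 [0.5734 0.1942 0.2   ] wireend [0.5826 0.1928 0.1801] [[237.6176 193.7058]
 [239.7767 163.3754]] [[431.4518 224.2596]
 [458.2596 214.6103]]
-10.5 [0.5741 0.1982 0.2   ] wireend [0.5832 0.1966 0.1801] [[236.098  193.4078]
 [238.8876 163.2033]] [[432.7938 223.7638]
 [459.0415 214.3206]]
-12 [0.5749 0.2022 0.2   ] wireend [0.584  0.2003 0.1801] [[234.5881 193.0707]
 [238.0042 163.0086]] [[434.1641 223.291 ]
 [459.8427 214.0441]]
```

```bash
cat >> h.py <<'E'
from scipy.spatial.transform import Rotation as Ro
np.set_printoptions(precision=4,suppress=True)
def tgt(grasp,yaw,pitch,flip=1,d=.147):
    y=np.radians(yaw);p=np.radians(pitch);X=np.array([np.cos(y),np.sin(y),0]);Z=np.array([0,0,1.])
    x=np.cos(p)*X+np.sin(p)*Z; yy=np.sin(p)*X-np.cos(p)*Z
    R=np.c_[flip*x,yy,np.cross(flip*x,yy)]
    return np.array(grasp)-d*yy,R
def delta(P,R,pos,q):
    C=Ro.from_quat(q); return C.as_matrix().T@(P-pos),(C.inv()*Ro.from_matrix(R)).as_rotvec()/(np.pi/4)
E
python3 - <<'E'
from h import *
s=r.get_state();print(Ro.from_quat(s['eef_rot']).as_matrix())
for f in(1,-1):
  P,R=tgt((.56,-.16,.035+.12),-8.2,0,f);print(P,*delta(P,R,s['tool_pos'],s['eef_rot']))
E
```

```text
[[ 0.9536 -0.0003  0.301 ]
 [-0.301  -0.0015  0.9536]
 [ 0.0001 -1.     -0.0016]]
[ 0.56  -0.16   0.302] [ 0.5821  0.1031 -0.6086] [ 0.002 -0.207  0.   ]
[ 0.56  -0.16   0.302] [ 0.5821  0.1031 -0.6086] [-0.     3.793  0.003]
```

Request:
arm_command:
  deltas:
    - {"dx": 0.03,"dz": -0.03,"wy": -0.04}
    - {"dx": 0.06,"dz": -0.06,"wy": -0.08}
    - {"dx": 0.09,"dz": -0.09,"wy": -0.12}
    - {"dx": 0.12,"dz": -0.12,"wy": -0.16}
    - {"dx": 0.15,"dz": -0.155,"wy": -0.207}
  claw: 0
  grip_force: 25

```text
invalid input at $.deltas[0]: expected keys dx, dy, dz, wx, wy, wz
```

```bash
cat > st.py <<'E'
from h import *
s=r.get_state();print(s['clock'],s['tool_pos'],s['q'],s['opening'],s['contact_force'])
print(Ro.from_quat(s['eef_rot']).as_matrix())
E
cat > d.py <<'E'
from h import *
import sys
a=list(map(float,sys.argv[1:])); s=r.get_state()
P,R=tgt(a[:3],a[3],a[4]); print(P,*delta(P,R,s['tool_pos'],s['eef_rot']))
E
python3 st.py; python3 d.py .56 -.16 .155 -8.2 0
```

```text
0.1 [0.1881 0.5957 0.404 ] [-1.2312  0.6899 -0.1945  1.5662  0.1573  0.9025 -0.2151] 1.0017272375390325 [-0.4927 -0.1822 -0.0672]
[[ 0.9536 -0.0003  0.301 ]
 [-0.301  -0.0015  0.9536]
 [ 0.0001 -1.     -0.0016]]
[ 0.56  -0.16   0.302] [ 0.5821  0.1031 -0.6086] [ 0.002 -0.207  0.   ]
```

Request:
arm_command:
  deltas:
    - {"dx": 0.03,"dy": 0,"dz": -0.03,"wx": 0,"wy": -0.04,"wz": 0}
    - {"dx": 0.06,"dy": 0,"dz": -0.06,"wx": 0,"wy": -0.08,"wz": 0}
    - {"dx": 0.09,"dy": 0,"dz": -0.09,"wx": 0,"wy": -0.12,"wz": 0}
    - {"dx": 0.12,"dy": 0,"dz": -0.12,"wx": 0,"wy": -0.16,"wz": 0}
    - {"dx": 0.15,"dy": 0,"dz": -0.155,"wx": 0,"wy": -0.207,"wz": 0}
  claw: 0
  grip_force: 25

```text
clock: 0.6
tool_pos: [0.2852, 0.4018, 0.4045]
eef_rot: [-0.705, 0.05, -0.05, 0.705]
contact_force: [0.2, 0.1, 0.3]
opening: 0.57
```

```bash
python3 st.py; python3 d.py .56 -.16 .155 -8.2 0
```

```text
0.6 [0.2852 0.4018 0.4045] [-0.8708  0.5256 -0.2714  1.9538  0.2131  0.6891  0.1568] 0.570396588572959 [0.2359 0.086  0.3355]
[[ 0.99    0.0002  0.141 ]
 [-0.141   0.0003  0.99  ]
 [ 0.0001 -1.      0.0004]]
[ 0.56  -0.16   0.302] [ 0.3513  0.1024 -0.5174] [-0.0005  0.0021  0.0002]
```

Request:
arm_command:
  deltas:
    - {"dx": 0.025,"dy": 0,"dz": -0.035,"wx": 0,"wy": 0,"wz": 0}
    - {"dx": 0.05,"dy": 0,"dz": -0.07,"wx": 0,"wy": 0,"wz": 0}
    - {"dx": 0.075,"dy": 0,"dz": -0.105,"wx": 0,"wy": 0,"wz": 0}
    - {"dx": 0.1,"dy": 0,"dz": -0.14,"wx": 0,"wy": 0,"wz": 0}
    - {"dx": 0.12,"dy": 0,"dz": -0.175,"wx": 0,"wy": 0,"wz": 0}

```text
clock: 1.1
tool_pos: [0.3792, 0.2109, 0.4046]
eef_rot: [0.705, -0.051, 0.051, -0.705]
contact_force: [0.7, -1.0, 0.3]
opening: 0.497
```

Request:
arm_command:
  deltas:
    - {"dx": 0.025,"dy": 0,"dz": -0.035,"wx": 0,"wy": 0,"wz": 0}
    - {"dx": 0.05,"dy": 0,"dz": -0.07,"wx": 0,"wy": 0,"wz": 0}
    - {"dx": 0.075,"dy": 0,"dz": -0.105,"wx": 0,"wy": 0,"wz": 0}
    - {"dx": 0.1,"dy": 0,"dz": -0.14,"wx": 0,"wy": 0,"wz": 0}
    - {"dx": 0.12,"dy": 0,"dz": -0.175,"wx": 0,"wy": 0,"wz": 0}

```text
clock: 1.6
tool_pos: [0.473, 0.0205, 0.4046]
eef_rot: [-0.705, 0.051, -0.051, 0.705]
contact_force: [0.5, -0.2, -0.6]
opening: 0.501
```

```bash
python3 st.py; python3 d.py .56 -.16 .155 -8.2 0
```

```text
1.6 [0.473  0.0205 0.4046] [ 0.0732  0.5069 -0.3239  2.0044  0.252   0.6678  1.0152] 0.5012009831758824 [ 0.5472 -0.2451 -0.6313]
[[ 0.9897  0.0004  0.1433]
 [-0.1433  0.0002  0.9897]
 [ 0.0003 -1.      0.0002]]
[ 0.56  -0.16   0.302] [ 0.112   0.1026 -0.1662] [-0.0003 -0.0009  0.0004]
```

Request:
arm_command:
  deltas:
    - {"dx": 0.025,"dy": 0.02,"dz": -0.035,"wx": 0,"wy": 0,"wz": 0}
    - {"dx": 0.05,"dy": 0.04,"dz": -0.07,"wx": 0,"wy": 0,"wz": 0}
    - {"dx": 0.075,"dy": 0.06,"dz": -0.105,"wx": 0,"wy": 0,"wz": 0}
    - {"dx": 0.1,"dy": 0.075,"dz": -0.14,"wx": 0,"wy": 0,"wz": 0}
    - {"dx": 0.112,"dy": 0.09,"dz": -0.166,"wx": 0,"wy": 0,"wz": 0}

```text
clock: 2.1
tool_pos: [0.5603, -0.1611, 0.3134]
eef_rot: [0.706, -0.051, 0.052, -0.705]
contact_force: [-0.2, 0.1, -0.3]
opening: 0.501
```

```bash
python3 st.py; python3 d.py .56 -.16 .035 -8.2 0; python3 - <<'E'
from h import *
f=lambda a:cv2.convertScaleAbs(a,alpha=1.8)
s=r.snapshot('scene')[:,:,::-1]; t=r.snapshot('top')[:,:,::-1]
a=cv2.resize(f(s[290:430,190:350]),None,fx=4.9,fy=4.2,interpolation=cv2.INTER_CUBIC)
cv2.imwrite('pics/a1.png',a)
cv2.imwrite('pics/a2.png',cv2.resize(f(t[170:310,320:480]),None,fx=4,fy=4,interpolation=cv2.INTER_CUBIC))
E
```

```text
2.1 [ 0.5603 -0.1611  0.3134] [ 0.3712  0.7652 -0.2947  1.7757  0.3404  0.6501  1.3059] 0.5007454280392065 [-0.2354  0.1188 -0.3141]
[[ 0.9894  0.0007  0.1454]
 [-0.1454 -0.001   0.9894]
 [ 0.0008 -1.     -0.0009]]
[ 0.56  -0.16   0.182] [-0.0006  0.1314  0.0012] [ 0.0011 -0.0036  0.0011]
```

View pics/a1.png

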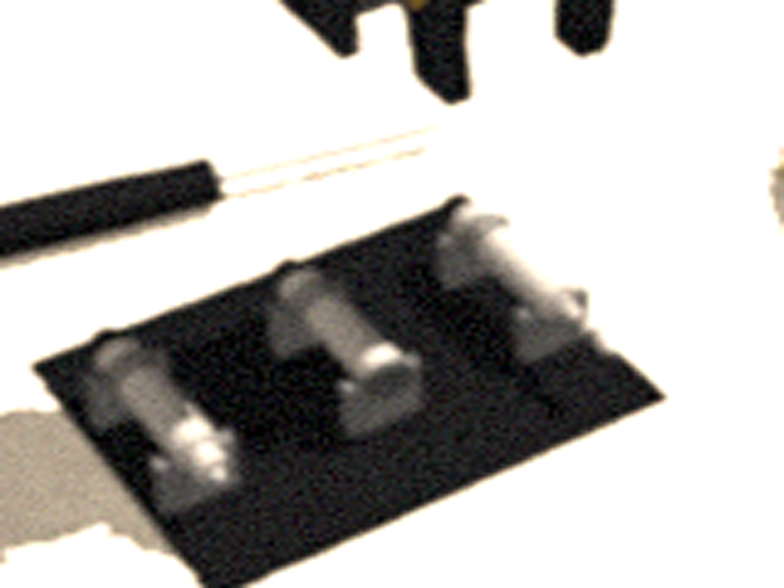

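View pics/a2.png

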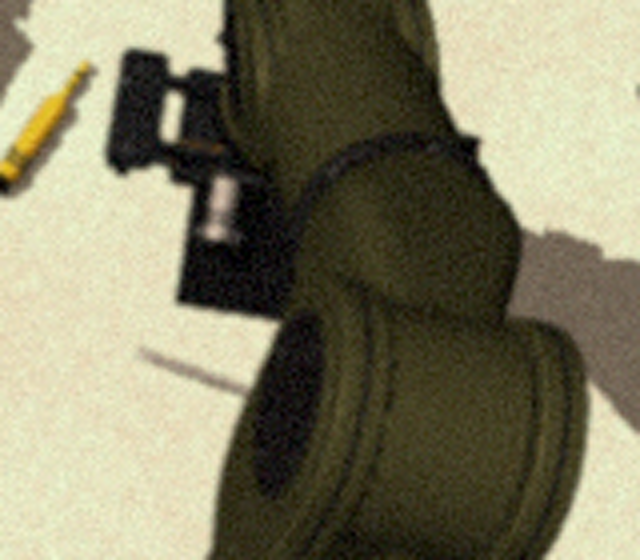

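The scene view shows the open fingers above the jack, at about (287,300) and (310,298), with the jack at about (297,353). Next I descend.

Request:
arm_command:
  deltas:
    - {"dx": 0,"dy": 0.015,"dz": 0,"wx": 0,"wy": 0,"wz": 0}
    - {"dx": 0,"dy": 0.03,"dz": 0,"wx": 0,"wy": 0,"wz": 0}
    - {"dx": 0,"dy": 0.045,"dz": 0,"wx": 0,"wy": 0,"wz": 0}
    - {"dx": 0,"dy": 0.06,"dz": 0,"wx": 0,"wy": 0,"wz": 0}
    - {"dx": 0,"dy": 0.075,"dz": 0,"wx": 0,"wy": 0,"wz": 0}

```text
clock: 2.7
tool_pos: [0.5591, -0.1567, 0.2393]
eef_rot: [-0.705, 0.05, -0.05, 0.706]
contact_force: [0.3, -1.1, -0.1]
opening: 0.5
```

```bash
python3 d.py .56 -.16 .035 -8.2 0; python3 - <<'E'
from h import *
f=lambda a:cv2.convertScaleAbs(a,alpha=1.8)
s=r.snapshot('scene')[:,:,::-1]
cv2.imwrite('pics/b1.png',cv2.resize(f(s[310:410,240:350]),None,fx=6,fy=6,interpolation=cv2.INTER_CUBIC))
print(plane('scene',(297.1,353.1),.044))
E
```

```text
[ 0.56  -0.16   0.182] [ 0.0014  0.0573 -0.0032] [-0.0012  0.0014 -0.0005]
[ 0.5715 -0.1659  0.044 ]
```

View pics/b1.png

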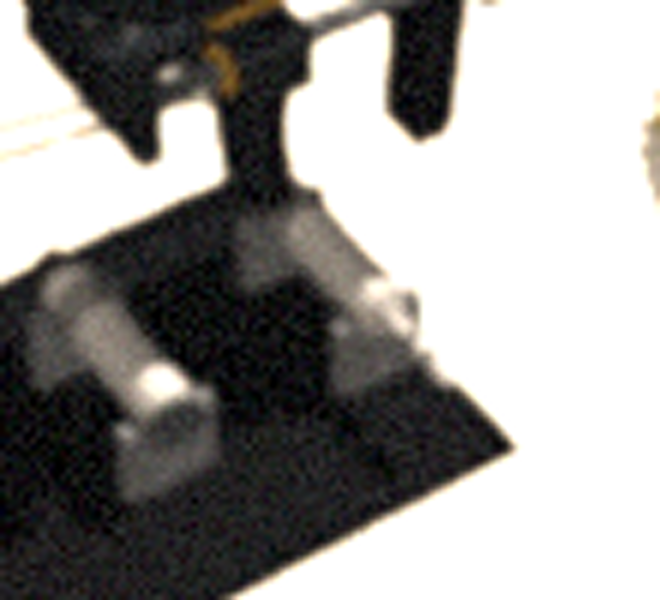

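Request:
arm_command:
  deltas:
    - {"dx": 0.004,"dy": 0.01,"dz": -0.003,"wx": 0,"wy": 0,"wz": 0}
    - {"dx": 0.004,"dy": 0.022,"dz": -0.003,"wx": 0,"wy": 0,"wz": 0}
    - {"dx": 0.004,"dy": 0.034,"dz": -0.003,"wx": 0,"wy": 0,"wz": 0}
    - {"dx": 0.004,"dy": 0.046,"dz": -0.003,"wx": 0,"wy": 0,"wz": 0}
    - {"dx": 0.004,"dy": 0.056,"dz": -0.003,"wx": 0,"wy": 0,"wz": 0}

```text
clock: 3.25
tool_pos: [0.5626, -0.1613, 0.1826]
eef_rot: [-0.705, 0.051, -0.05, 0.705]
contact_force: [-1.1, -0.0, 1.7]
opening: 0.496
```

```bash
python3 st.py; python3 - <<'E'
from h import *
f=lambda a:cv2.convertScaleAbs(a,alpha=1.8)
s=r.snapshot('scene')[:,:,::-1]
cv2.imwrite('pics/c1.png',cv2.resize(f(s[310:410,240:350]),None,fx=6,fy=6,interpolation=cv2.INTER_CUBIC))
E
```

```text
3.25 [ 0.5626 -0.1613  0.1826] [ 0.3116  0.9712 -0.1938  1.8137  0.4224  0.3981  1.2361] 0.4964241105948887 [-1.0593 -0.019   1.6551]
[[ 0.9898 -0.0006  0.1426]
 [-0.1426  0.0002  0.9898]
 [-0.0007 -1.      0.0001]]
```

View pics/c1.png

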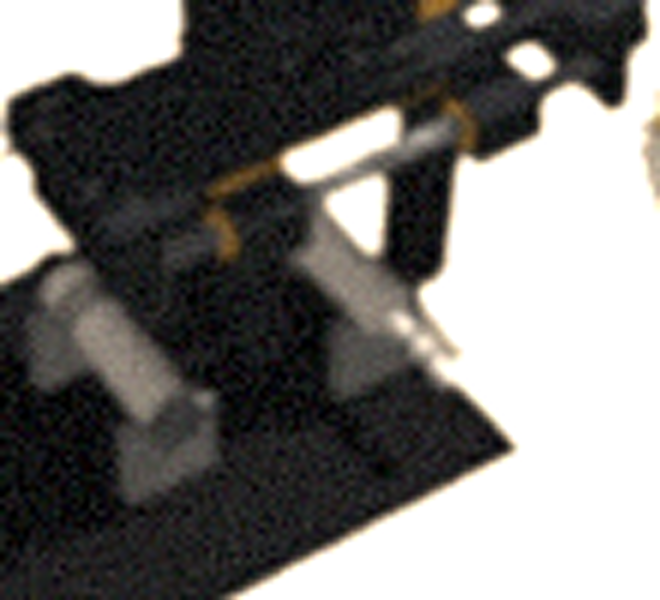

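The fingers straddle the barrel between the saddles, with the near finger at about (275,250) in the zoom and the far one at (415,230). I close now.

Request:
arm_command:
  deltas:
    - {"dx": 0,"dy": 0,"dz": 0,"wx": 0,"wy": 0,"wz": 0}
    - {"dx": 0,"dy": 0,"dz": 0,"wx": 0,"wy": 0,"wz": 0}
    - {"dx": 0,"dy": 0,"dz": 0,"wx": 0,"wy": 0,"wz": 0}
    - {"dx": 0,"dy": 0,"dz": 0,"wx": 0,"wy": 0,"wz": 0}
    - {"dx": 0,"dy": 0,"dz": 0,"wx": 0,"wy": 0,"wz": 0}
  claw: -1
  grip_force: 30

```text
clock: 3.8
tool_pos: [0.5631, -0.1614, 0.1841]
eef_rot: [-0.705, 0.05, -0.051, 0.705]
contact_force: [0.3, 0.5, 1.8]
opening: 0.191
```

Request:
arm_command:
  deltas:
    - {"dx": 0,"dy": 0,"dz": 0,"wx": 0,"wy": 0,"wz": 0}
    - {"dx": 0,"dy": -0.01,"dz": 0,"wx": 0,"wy": 0,"wz": 0}
    - {"dx": 0,"dy": -0.02,"dz": 0,"wx": 0,"wy": 0,"wz": 0}
    - {"dx": 0,"dy": -0.035,"dz": 0,"wx": 0,"wy": 0,"wz": 0}
    - {"dx": 0,"dy": -0.05,"dz": 0,"wx": 0,"wy": 0,"wz": 0}

```text
clock: 4.3
tool_pos: [0.5628, -0.1615, 0.2352]
eef_rot: [0.705, -0.05, 0.051, -0.705]
contact_force: [0.3, -0.8, -0.6]
opening: 0.195
```

Request:
arm_command:
  deltas:
    - {"dx": 0,"dy": -0.02,"dz": 0,"wx": 0,"wy": 0,"wz": 0}
    - {"dx": 0,"dy": -0.045,"dz": 0,"wx": 0,"wy": 0,"wz": 0}
    - {"dx": 0,"dy": -0.07,"dz": 0,"wx": 0,"wy": 0,"wz": 0}
    - {"dx": 0,"dy": -0.09,"dz": 0,"wx": 0,"wy": 0,"wz": 0}
    - {"dx": 0,"dy": -0.1,"dz": 0,"wx": 0,"wy": 0,"wz": 0}

```text
clock: 4.8
tool_pos: [0.5631, -0.1615, 0.3367]
eef_rot: [0.705, -0.049, 0.052, -0.705]
contact_force: [0.7, 0.2, -1.5]
opening: 0.191
```

```bash
python3 st.py; python3 - <<'E'
from h import *
f=lambda a:cv2.convertScaleAbs(a,alpha=1.8)
s=r.snapshot('scene')[:,:,::-1]
cv2.imwrite('pics/e1.png',cv2.resize(f(s[260:400,210:350]),None,fx=4,fy=4,interpolation=cv2.INTER_CUBIC))
E
```

```text
4.8 [ 0.5631 -0.1615  0.3367] [ 0.3827  0.7356 -0.3147  1.7509  0.3274  0.7029  1.3205] 0.1908770266297205 [ 0.6904  0.2168 -1.4777]
[[ 0.9897  0.0038  0.1429]
 [-0.1429 -0.0007  0.9897]
 [ 0.0038 -1.     -0.0002]]
```

View pics/e1.png

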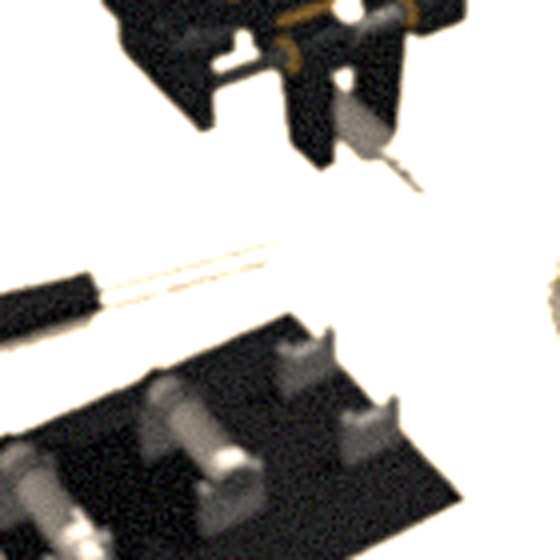

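```bash
python3 - <<'E'
from h import *
s=r.get_state();C=Ro.from_quat(s['eef_rot']).as_matrix()
P=plane('scene',(210+422.5/4-.5,260+190.5/4-.5),.188); print(P, 'in tool',C.T@(P-s['tool_pos']))
print(proj('scene',[s['tool_pos']+C@np.array([.067,.149,0])]))
F=np.array([.575,.2015,.2]);y=np.radians(-11.2);l=np.array([np.cos(y)*.9063,np.sin(y)*.9063,.4226])
for b in(.08,0):
  g=F-l*(.067+b); print('grasp',g)
  P,R=tgt(g,-11.2,25,1,.149); print(P,*delta(P,R,s['tool_pos'],s['eef_rot']))
E
```

```text
[ 0.6228 -0.1719  0.188 ] in tool [ 0.0595  0.1495 -0.0017]
[[318.6995 309.0003]]
grasp [0.4443 0.2274 0.1379]
[0.3825 0.2396 0.2729] [-0.2367  0.063   0.3712] [-0.0142  0.0652 -0.5491]
grasp [0.5154 0.2133 0.1717]
[0.4537 0.2255 0.3067] [-0.1641  0.0296  0.3674] [-0.0142  0.0652 -0.5491]
```

Request:
arm_command:
  deltas:
    - {"dx": -0.03,"dy": 0,"dz": 0.03,"wx": 0,"wy": 0,"wz": -0.04}
    - {"dx": -0.06,"dy": 0,"dz": 0.065,"wx": 0,"wy": 0.01,"wz": -0.1}
    - {"dx": -0.08,"dy": 0,"dz": 0.1,"wx": 0,"wy": 0.02,"wz": -0.16}
    - {"dx": -0.1,"dy": 0,"dz": 0.135,"wx": 0,"wy": 0.025,"wz": -0.22}
    - {"dx": -0.12,"dy": 0.01,"dz": 0.17,"wx": 0,"wy": 0.03,"wz": -0.28}

```text
clock: 5.35
tool_pos: [0.4678, 0.0246, 0.3243]
eef_rot: [0.705, 0.019, 0.138, -0.695]
contact_force: [0.3, 1.1, -2.4]
opening: 0.195
```

```bash
cat > g.py <<'E'
from h import *
import sys
a=[float(x) for x in sys.argv[1:]]  # back, tip-offset in tool frame x,y,z
s=r.get_state()
F=np.array([.575,.2015,.2]);y=np.radians(-11.2);l=np.array([np.cos(y)*.9063,np.sin(y)*.9063,.4226])
_,R=tgt(F,-11.2,25); P=F-l*a[0]-R@np.array(a[1:4])
print(P,*delta(P,R,s['tool_pos'],s['eef_rot']))
E
python3 st.py; python3 g.py .08 .064 .149 0
```

```text
5.35 [0.4678 0.0246 0.3243] [-0.1986  0.6134  0.0369  2.2137  0.4356  0.1134  0.8036] 0.19520814135892314 [ 0.2903  1.0795 -2.4288]
[[ 0.9614  0.2186  0.1672]
 [-0.1641 -0.0322  0.9859]
 [ 0.221  -0.9753  0.0049]]
[0.3852 0.2391 0.2742] [-0.1257  0.024   0.1974] [-0.0173  0.0312 -0.272 ]
```

Tilting forward drives joint 6 to 0.11, close to its 0.04 limit. I'll fit a kinematic model from the logged states to see how the arm can take the final pose.

```bash
cat > fk.py <<'E'
from h import *
from scipy.optimize import least_squares
D=[([-1.2312,.6899,-.1945,1.5662,.1573,.9025,-.2151],[.1881,.5957,.404],[[.9536,-.0003,.301],[-.301,-.0015,.9536],[.0001,-1,-.0016]]),
([-.8708,.5256,-.2714,1.9538,.2131,.6891,.1568],[.2852,.4018,.4045],[[.99,.0002,.141],[-.141,.0003,.99],[.0001,-1,.0004]]),
([.0732,.5069,-.3239,2.0044,.252,.6678,1.0152],[.473,.0205,.4046],[[.9897,.0004,.1433],[-.1433,.0002,.9897],[.0003,-1,.0002]]),
([.3712,.7652,-.2947,1.7757,.3404,.6501,1.3059],[.5603,-.1611,.3134],[[.9894,.0007,.1454],[-.1454,-.001,.9894],[.0008,-1,-.0009]]),
([.3116,.9712,-.1938,1.8137,.4224,.3981,1.2361],[.5626,-.1613,.1826],[[.9898,-.0006,.1426],[-.1426,.0002,.9898],[-.0007,-1,.0001]]),
([.3827,.7356,-.3147,1.7509,.3274,.7029,1.3205],[.5631,-.1615,.3367],[[.9897,.0038,.1429],[-.1429,-.0007,.9897],[.0038,-1,-.0002]]),
([-.1986,.6134,.0369,2.2137,.4356,.1134,.8036],[.4678,.0246,.3243],[[.9614,.2186,.1672],[-.1641,-.0322,.9859],[.221,-.9753,.0049]])]
Z=np.array([0,0,1.])
def fk(q,p):
    # p: h,L1,L2,w, s3,s5,s7 signs, c7 offset, elbow offsets e1,e2
    h,L1,L2,w,s1,s3,s5,s7,c,e=p
    a=lambda ax,t:Ro.from_euler(ax,t).as_matrix()
    R=a('z',s1*q[0])@a('y',q[1]); x=np.array([0,0,h])+R@np.array([0,0,L1])
    R=R@a('z',s3*q[2]); x=x+R@np.array([e,0,0]); R=R@a('y',q[3]); x=x+R@np.array([-e,0,L2])
    R=R@a('z',s5*q[4])@a('y',q[5]); x=x+R@np.array([0,0,w])
    R=R@a('z',s7*q[6]+c); 
    return x,R@np.array([[1,0,0],[0,0,-1],[0,1,0]]).T  # tool y = flange z
def fit():
    best=None
    for s in np.ndindex(2,2,2,2):
        sg=[1-2*i for i in s]
        for c0 in(0,1.57,3.14,-1.57):
            def f(u):
                p=[*u[:4],*sg,u[4],u[5]]; o=[]
                for q,x,R in D:
                    X,RR=fk(q,p); o+=list(X-x)+list((RR-np.array(R)).ravel()*.2)
                return o
            v=least_squares(f,[.3,.4,.4,.2,c0,0])
            if best is None or v.cost<best[0]: best=(v.cost,v.x,sg)
    return best
if __name__=='__main__':
    c,u,sg=fit(); print(c,u,sg); p=[*u[:4],*sg,u[4],u[5]]; np.save('p.npy',p)
    for q,x,R in D: print(fk(q,p)[0]-x,np.abs(fk(q,p)[1]-R).max())
E
python3 fk.py
```

```text
1.0954940680401046 [ 0.0403  0.5317  0.2634 -0.1106  1.57    0.044 ] [-1, -1, 1, 1]
[-0.0178 -0.0154 -0.0032] 1.9697492229888387
[-0.0045  0.0138  0.0052] 1.963824970073965
[0.0136 0.0076 0.0053] 1.952285508328055
[ 0.002  -0.0067 -0.0016] 1.9186871898461981
[ 0.014   0.0021 -0.0002] 1.949463422762661
[-0.0021 -0.0078 -0.0024] 1.9136363167888315
[-0.032   0.0502 -0.0032] 1.9526066776814468
```

```bash
sed -i 's/\]\]).T  #/]])  #/' fk.py; python3 fk.py
```

```text
0.004216337630771699 [ 0.2712  0.67    0.2858  0.2183 -1.5708 -0.0235] [-1, -1, -1, -1]
[-0.0325 -0.0032 -0.0154] 7.7191669878809e-05
[-0.033  -0.0054  0.004 ] 8.207096140487889e-05
[-0.025   0.0188  0.0063] 6.844467009811672e-05
[ 0.0082  0.0181 -0.0027] 5.3265051503531406e-05
[ 0.0373  0.0183 -0.0045] 0.00011650677964973144
[ 0.0036  0.0181 -0.004 ] 7.346798376504666e-05
[0.0052 0.0467 0.0163] 9.63539497410848e-05
```

```bash
cat > fk2.py <<'E'
from fk import *
def chain(q):
    a=lambda ax,t:Ro.from_euler(ax,t).as_matrix(); Rs=[np.eye(3)]
    for ax,s,t in zip('zyzyzyz',(-1,1,-1,1,-1,1,-1),q): Rs.append(Rs[-1]@a(ax,s*t))
    return Rs
SEL=[(0,2),(1,0),(1,1),(2,2),(3,0),(3,1),(4,2),(5,0),(5,1),(6,2)]
def A(q):
    Rs=chain(q); return np.c_[tuple(Rs[i][:,j] for i,j in SEL)]
def cal(D,lam=2e-3):
    M=np.vstack([A(d[0]) for d in D]+[lam*np.eye(len(SEL))]); b=np.r_[np.concatenate([d[1] for d in D]),np.zeros(len(SEL))]
    return np.linalg.lstsq(M,b,rcond=None)[0]
def FK(q,u):
    R=chain(q)[7]@Ro.from_euler('z',-np.pi/2).as_matrix()@np.array([[1,0,0],[0,0,-1],[0,1,0]])
    return A(q)@u,R
if __name__=='__main__':
    u=cal(D);np.save('u.npy',u); print(list(zip(SEL,u.round(4))))
    for d in D: print((FK(d[0],u)[0]-d[1])*1000, np.abs(FK(d[0],u)[1]-d[2]).max())
E
python3 fk2.py
```

```text
[((0, 2), np.float64(0.3467)), ((1, 0), np.float64(0.0)), ((1, 1), np.float64(-0.0189)), ((2, 2), np.float64(0.5632)), ((3, 0), np.float64(0.0002)), ((3, 1), np.float64(-0.0267)), ((4, 2), np.float64(0.3447)), ((5, 0), np.float64(-0.0)), ((5, 1), np.float64(-0.0005)), ((6, 2), np.float64(0.1597))]
[ 0.0056 -0.0013 -0.0306] 7.7191669878809e-05
[-0.0255 -0.0133  0.0183] 8.20691149038515e-05
[ 0.0225 -0.0185 -0.0096] 9.294472341242477e-05
[ 0.0062 -0.0117  0.0194] 5.3265051503531406e-05
[-0.0328  0.0187 -0.0276] 0.00011650677964973144
[ 0.0204 -0.0259  0.0327] 7.34727106717608e-05
[-0.0052  0.0284 -0.0041] 8.660437401097204e-05
```

```bash
cat > ik.py <<'E'
from fk2 import *
u=np.load('u.npy')
lo=np.array([-3.01,-.46,-1.47,.13,-1,.04,-2.66])+.02;hi=np.array([3.01,2.08,1.51,2.56,4.14,2.09,2.66])-.02
def ik(P,R,q0,reg=0.003):
    f=lambda q:np.r_[(FK(q,u)[0]-P)*3,Ro.from_matrix(FK(q,u)[1].T@R).as_rotvec(),reg*(q-q0)]
    v=least_squares(f,np.clip(q0,lo+1e-3,hi-1e-3),bounds=(lo,hi)); e=f(v.x)
    return v.x,np.linalg.norm(e[:3])/3*1000,np.linalg.norm(e[3:6])
F=np.array([.575,.2015,.2]);yw=np.radians(-11.2);l=np.array([np.cos(yw)*.9063,np.sin(yw)*.9063,.4226])
def pose(back,roll=0,off=(.064,.149,0)):
    _,R=tgt(F,-11.2,25); R=R@Ro.from_euler('x',roll,degrees=True).as_matrix()  # roll about tool x = jack axis
    return F-l*back-R@np.array(off),R
if __name__=='__main__':
    rng=np.random.default_rng(0); qc=np.array([-0.1986,.6134,.0369,2.2137,.4356,.1134,.8036])
    for roll in(0,20,40,-20,-40):
      for b in(0,.06):
        P,R=pose(b,roll); sol=[]
        for i in range(25):
            q,e,a=ik(P,R,qc if i==0 else rng.uniform(lo,hi),1e-4)
            if e<1 and a<.01: sol.append((np.abs(q-qc)[[0,1,2,3]].max(),i,q))
        sol.sort(key=lambda s:s[0]); print(roll,b,len(sol)); [print('   ',s[1],s[2]) for s in sol[:4]]
E
python3 ik.py
```

```text
Still running in the background as job /tmp/bash_jobs.1000/33e7a1140c0e (pid 1141). You'll get a notice when it ends.
```

Edit , replacing
```

```
with
```

```

```bash
cat /tmp/bash_jobs.1000/33e7a1140c0e/stdout; nproc; uptime
```

```text
4
 15:18:06 up 24 min,  0 users,  load average: 1.11, 1.08, 0.77
```

```bash
kill -- -$(cat /tmp/bash_jobs.1000/33e7a1140c0e/pid); sed -i 's/bounds=(lo,hi))/bounds=(lo,hi),max_nfev=40,x_scale=1.0,ftol=1e-6,xtol=1e-6)/; s/range(25)/range(10)/; s/(0,20,40,-20,-40)/(0,30,-30)/; s/(0,.06):/(0,):/' ik.py; export OMP_NUM_THREADS=1; time timeout 500 python3 -u ik.py
```

```text
0 0 5
    6 [-0.5963  0.683  -0.0819  2.1658  1.591   0.3742 -0.8119]
    0 [-0.8191  0.7084  0.2783  2.1775  1.7604  0.1395 -0.9989]
    5 [-0.8392  0.7135  0.3121  2.1786  1.8146  0.1173 -1.0545]
    9 [-0.2514  0.7503 -0.6442  2.1476  1.561   0.7541 -0.7409]
30 0 6
    1 [-0.3175  0.7454 -0.0279  2.3904  3.5276  0.6555 -2.3664]
    7 [-0.427   0.7586  0.1523  2.3962  3.6764  0.7233 -2.5304]
    9 [ 0.0092  0.7884 -0.5627  2.3733  2.9405  0.5756 -1.726 ]
    0 [ 0.1852  0.8791 -0.8829  2.3648  2.5549  0.6496 -1.299 ]
-30 0 8
    7 [-0.6097  0.8606 -0.3355  1.8033  0.9743  1.1331 -0.3385]
    4 [-0.6649  0.851  -0.2383  1.8065  0.929   1.0734 -0.2988]
    1 [-0.5053  0.8915 -0.5246  1.7974  1.0553  1.2567 -0.4067]
    9 [-0.8637  0.85    0.1071  1.818   0.7335  0.8796 -0.1192]
real	0m19.322s
user	0m17.241s
sys	0m0.433s
```

```bash
cat > sim.py <<'E'
from ik import *
from scipy.spatial.transform import Slerp
def run(q,segs):
    P0,R0=FK(q,u)
    for P,R,n in segs:
        sl=Slerp([0,1],Ro.from_matrix([R0,R]))
        for k in range(1,n+1):
            q,e,a=ik(P0+(P-P0)*k/n,sl(k/n).as_matrix(),q,.01); 
            print(k,q,round(e,2),round(a,4))
        P0,R0=P,R
qc=r.get_state()['q']; P0,R0=FK(qc,u)
roll=-30
P1,R1=pose(.08,roll); P2,_=pose(0,roll)
print(P1,P2)
s=r.get_state();print(delta(P1,R1,s['tool_pos'],s['eef_rot']),delta(P2,R1,s['tool_pos'],s['eef_rot']))
run(qc,[(P1,R1,8),(P2,R1,4)])
E
OMP_NUM_THREADS=1 timeout 500 python3 -u sim.py
```

```text
[0.408  0.3105 0.2561] [0.4791 0.2964 0.2899]
(array([-0.1195,  0.0443,  0.2715]), array([-0.6813,  0.1018, -0.2577])) (array([-0.0413,  0.0273,  0.2697]), array([-0.6813,  0.1018, -0.2577]))
1 [-0.4225  0.6461  0.2165  2.2376  0.4017  0.0752  0.7254] 0.01 0.0001
2 [-0.6146  0.6912  0.3544  2.2443  0.3598  0.0701  0.654 ] 0.01 0.0001
3 [-0.7766  0.7418  0.4545  2.234   0.318   0.0969  0.5846] 0.01 0.0
4 [-0.913   0.7938  0.5253  2.2075  0.2796  0.152   0.5169] 0.01 0.0
5 [-1.0278  0.8453  0.5742  2.1662  0.2454  0.2308  0.4529] 0.01 0.0
6 [-1.1242  0.8957  0.6072  2.1115  0.2151  0.3286  0.3942] 0.01 0.0
7 [-1.2047  0.9452  0.6293  2.0448  0.1885  0.4408  0.3421] 0.01 0.0
8 [-1.2712  0.9944  0.644   1.9674  0.165   0.5639  0.2966] 0.01 0.0
1 [-1.2415  0.9843  0.6479  1.9367  0.1765  0.5858  0.3205] 0.0 0.0
2 [-1.2118  0.9751  0.6504  1.9042  0.1867  0.6087  0.3448] 0.0 0.0
3 [-1.182   0.9668  0.6517  1.8698  0.1956  0.6325  0.3694] 0.0 0.0
4 [-1.1523  0.9595  0.6518  1.8336  0.2033  0.6573  0.3944] 0.0 0.0
```

Rolling the tool 30° about the round jack's own axis keeps joint 6 away from its limit. I roll first and finish the pitch afterwards.

Request:
arm_command:
  deltas:
    - {"dx": -0.01,"dy": 0.0,"dz": 0.025,"wx": -0.07,"wy": 0.01,"wz": 0}
    - {"dx": -0.02,"dy": 0.0,"dz": 0.05,"wx": -0.14,"wy": 0.02,"wz": 0}
    - {"dx": -0.035,"dy": 0.0,"dz": 0.08,"wx": -0.21,"wy": 0.03,"wz": 0}
    - {"dx": -0.045,"dy": 0.0,"dz": 0.11,"wx": -0.29,"wy": 0.04,"wz": 0}
    - {"dx": -0.06,"dy": 0.0,"dz": 0.135,"wx": -0.36,"wy": 0.05,"wz": 0}

```text
clock: 5.85
tool_pos: [0.4328, 0.1689, 0.3108]
eef_rot: [0.794, -0.013, 0.151, -0.588]
contact_force: [0.7, -0.4, -0.8]
opening: 0.189
```

```bash
python3 st.py; OMP_NUM_THREADS=1 timeout 500 python3 -u sim.py
```

```text
5.85 [0.4328 0.1689 0.3108] [-0.8233  0.7127  0.3811  2.159   0.3203  0.3433  0.5041] 0.18919757413082824 [ 0.694  -0.3949 -0.7596]
[[ 0.9541  0.1562  0.2555]
 [-0.1988 -0.3078  0.9304]
 [ 0.224  -0.9385 -0.2626]]
[0.408  0.3105 0.2561] [0.4791 0.2964 0.2899]
(array([-0.0641,  0.0038,  0.1398]), array([-0.3139,  0.0931, -0.2522])) (array([ 0.0141, -0.0125,  0.136 ]), array([-0.3139,  0.0931, -0.2522]))
1 [-0.8936  0.7448  0.4233  2.1478  0.3168  0.3523  0.4564] 0.0 0.0
2 [-0.958   0.7775  0.4594  2.1326  0.3109  0.3679  0.412 ] 0.0 0.0
3 [-1.0169  0.8106  0.4901  2.1136  0.3033  0.3897  0.3708] 0.0 0.0
4 [-1.0706  0.8437  0.5161  2.0909  0.2946  0.4175  0.3324] 0.0 0.0
5 [-1.1197  0.8766  0.5379  2.0646  0.2851  0.4508  0.2967] 0.0 0.0
6 [-1.1644  0.9093  0.5562  2.0349  0.2752  0.489   0.2635] 0.0 0.0
7 [-1.2051  0.9418  0.5717  2.002   0.2652  0.5318  0.2327] 0.0 0.0
8 [-1.2421  0.9741  0.5848  1.966   0.2551  0.5787  0.2043] 0.0 0.0
1 [-1.2119  0.9638  0.5872  1.9353  0.2652  0.6013  0.2305] 0.0 0.0
2 [-1.1817  0.9544  0.5883  1.9027  0.2739  0.6247  0.2571] 0.0 0.0
3 [-1.1516  0.946   0.5883  1.8683  0.2814  0.649   0.2842] 0.0 0.0
4 [-1.1215  0.9387  0.5872  1.8321  0.2875  0.6741  0.3118] 0.0 0.0
```

Request:
arm_command:
  deltas:
    - {"dx": -0.015,"dy": 0.0,"dz": 0.03,"wx": -0.06,"wy": 0.02,"wz": -0.05}
    - {"dx": -0.03,"dy": 0.0,"dz": 0.06,"wx": -0.12,"wy": 0.04,"wz": -0.1}
    - {"dx": -0.04,"dy": 0.0,"dz": 0.09,"wx": -0.19,"wy": 0.06,"wz": -0.15}
    - {"dx": -0.054,"dy": 0.002,"dz": 0.12,"wx": -0.26,"wy": 0.08,"wz": -0.2}
    - {"dx": -0.064,"dy": 0.004,"dz": 0.14,"wx": -0.314,"wy": 0.093,"wz": -0.252}

```text
clock: 6.35
tool_pos: [0.4075, 0.3115, 0.2549]
eef_rot: [0.852, 0.026, 0.233, -0.468]
contact_force: [-0.2, -0.5, -1.1]
opening: 0.192
```

Request:
arm_command:
  deltas:
    - {"dx": 0,"dy": 0,"dz": 0,"wx": 0,"wy": 0,"wz": 0}
    - {"dx": 0,"dy": 0,"dz": 0,"wx": 0,"wy": 0,"wz": 0}
    - {"dx": 0,"dy": 0,"dz": 0,"wx": 0,"wy": 0,"wz": 0}
    - {"dx": 0,"dy": 0,"dz": 0,"wx": 0,"wy": 0,"wz": 0}
    - {"dx": 0,"dy": 0,"dz": 0,"wx": 0,"wy": 0,"wz": 0}

```text
clock: 6.85
tool_pos: [0.409, 0.3072, 0.2572]
eef_rot: [0.852, 0.023, 0.235, -0.468]
contact_force: [-0.4, 0.7, -0.6]
opening: 0.191
```

```bash
python3 st.py; python3 - <<'E'
from ik import *
s=r.get_state();P1,R1=pose(.08,-30);print(delta(P1,R1,s['tool_pos'],s['eef_rot']))
C=Ro.from_quat(s['eef_rot']).as_matrix()
f=lambda a:cv2.convertScaleAbs(a,alpha=1.8)
im=r.snapshot('scene')[:,:,::-1];cv2.imwrite('pics/f1.png',im);cv2.imwrite('pics/f1z.png',cv2.resize(f(im[160:300,360:520]),None,fx=4.5,fy=4.2,interpolation=cv2.INTER_CUBIC))
im=r.snapshot('top')[:,:,::-1];cv2.imwrite('pics/f2.png',im);cv2.imwrite('pics/f2z.png',cv2.resize(f(im[120:280,170:330]),None,fx=3.7,fy=3.7,interpolation=cv2.INTER_CUBIC))
for n in('scene','top'): print(n,proj(n,[s['tool_pos']+C@np.array([.06,.149,0]),s['tool_pos']+C@np.array([.067,.149,0])]))
E
```

```text
6.85 [0.409  0.3072 0.2572] [-1.2371  0.9715  0.5862  1.9699  0.2541  0.5745  0.2075] 0.19101980282101075 [-0.427   0.7114 -0.5792]
[[ 0.8887  0.2593  0.3783]
 [-0.1804 -0.5606  0.8082]
 [ 0.4216 -0.7864 -0.4514]]
(array([-0.002 , -0.0013,  0.0027]), array([-0.0006, -0.0041, -0.0041]))
scene [[405.8663 212.5283]
 [407.8802 212.6055]]
top [[228.8542 227.3834]
 [229.2936 224.7133]]
```

View pics/f1z.png

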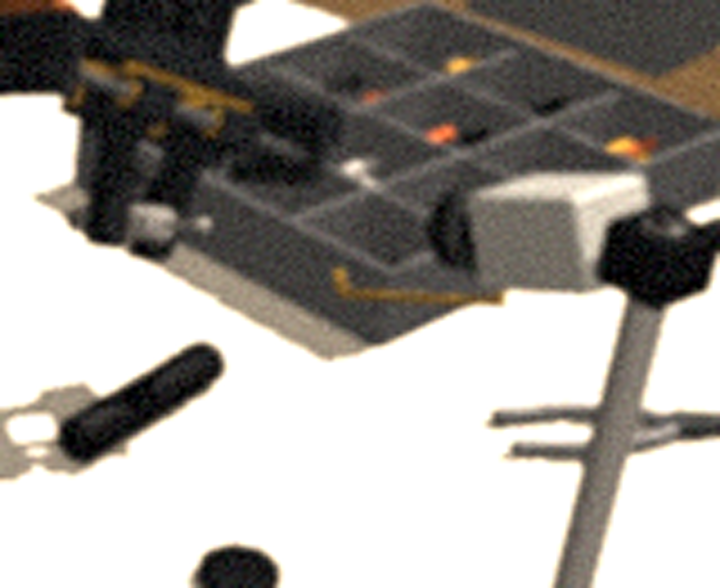

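View pics/f2z.png

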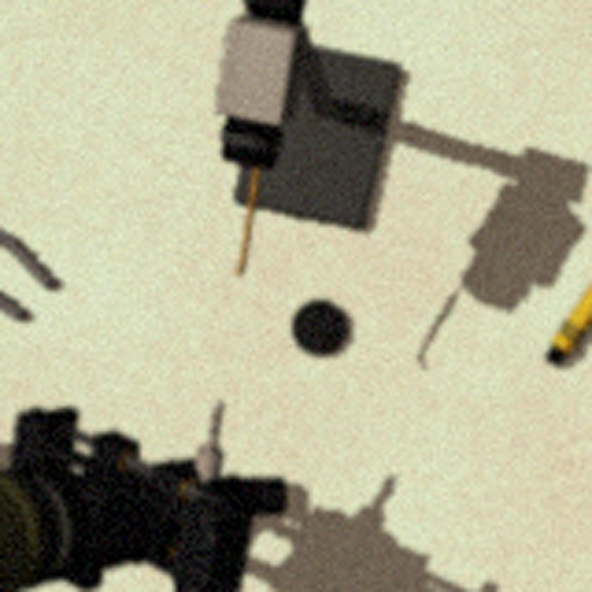

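The scene view puts the pin tip at about (405.8,212.7) and the top view at (229,228). Both match a tip 60 mm ahead of the TCP on the tool x axis. I approach along the line of sight.

Request:
arm_command:
  deltas:
    - {"dx": 0.01,"dy": 0,"dz": 0.002,"wx": 0,"wy": 0,"wz": 0}
    - {"dx": 0.02,"dy": -0.001,"dz": 0.002,"wx": 0,"wy": 0,"wz": 0}
    - {"dx": 0.03,"dy": -0.001,"dz": 0.002,"wx": 0,"wy": 0,"wz": 0}
    - {"dx": 0.04,"dy": -0.001,"dz": 0.002,"wx": 0,"wy": 0,"wz": 0}
    - {"dx": 0.05,"dy": -0.001,"dz": 0.002,"wx": 0,"wy": 0,"wz": 0}

```text
clock: 7.45
tool_pos: [0.4545, 0.3014, 0.2779]
eef_rot: [0.852, 0.024, 0.234, -0.468]
contact_force: [-0.3, 0.1, 0.2]
opening: 0.19
```

Request:
arm_command:
  deltas:
    - {"dx": 0.008,"dy": 0,"dz": 0,"wx": 0,"wy": 0,"wz": 0}
    - {"dx": 0.016,"dy": 0,"dz": 0,"wx": 0,"wy": 0,"wz": 0}
    - {"dx": 0.024,"dy": 0,"dz": 0,"wx": 0,"wy": 0,"wz": 0}
    - {"dx": 0.032,"dy": 0,"dz": 0,"wx": 0,"wy": 0,"wz": 0}
    - {"dx": 0.032,"dy": 0,"dz": 0,"wx": 0,"wy": 0,"wz": 0}

```text
clock: 7.95
tool_pos: [0.483, 0.2956, 0.2915]
eef_rot: [0.851, 0.024, 0.235, -0.468]
contact_force: [0.3, 0.2, -0.8]
opening: 0.192
```

```bash
python3 st.py; python3 - <<'E'
from ik import *
s=r.get_state();P1,R1=pose(0,-30,(.06,.149,0));print(delta(P1,R1,s['tool_pos'],s['eef_rot']))
C=Ro.from_quat(s['eef_rot']).as_matrix()
f=lambda a:cv2.convertScaleAbs(a,alpha=1.8)
im=r.snapshot('scene')[:,:,::-1];cv2.imwrite('pics/g1.png',im);cv2.imwrite('pics/g1z.png',cv2.resize(f(im[190:250,390:490]),None,fx=7,fy=7,interpolation=cv2.INTER_CUBIC))
im=r.snapshot('top')[:,:,::-1];cv2.imwrite('pics/g2.png',im);cv2.imwrite('pics/g2z.png',cv2.resize(f(im[140:240,190:290]),None,fx=6,fy=6,interpolation=cv2.INTER_CUBIC))
for n in('scene','top'): print(n,proj(n,[s['tool_pos']+C@np.array([.06,.149,0]),F,F+.08*l]))
E
```

```text
7.95 [0.483  0.2956 0.2915] [-1.1145  0.9375  0.5865  1.8237  0.2866  0.6788  0.317 ] 0.19203770065858022 [ 0.2968  0.1982 -0.7697]
[[ 0.8884  0.2612  0.3775]
 [-0.1788 -0.5605  0.8086]
 [ 0.4228 -0.7859 -0.4512]]
(array([-0.0003, -0.0002, -0.0001]), array([-0.0014, -0.0033, -0.0015]))
scene [[432.3347 213.2432]
 [432.2843 213.0952]
 [460.0573 214.0609]]
top [[232.772  194.9806]
 [232.7054 195.0647]
 [237.8987 162.8756]]
```

View pics/g1z.png

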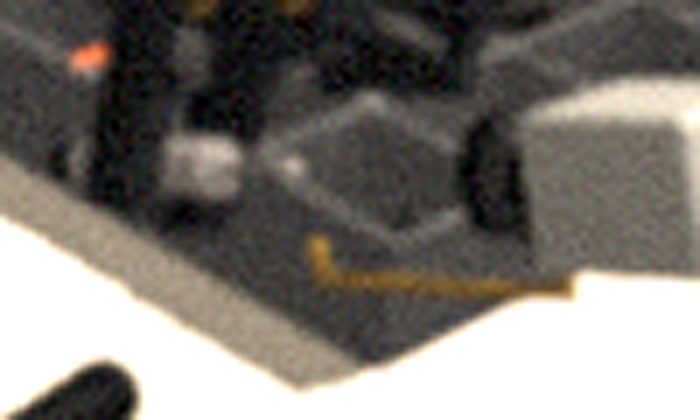

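View pics/g2z.png

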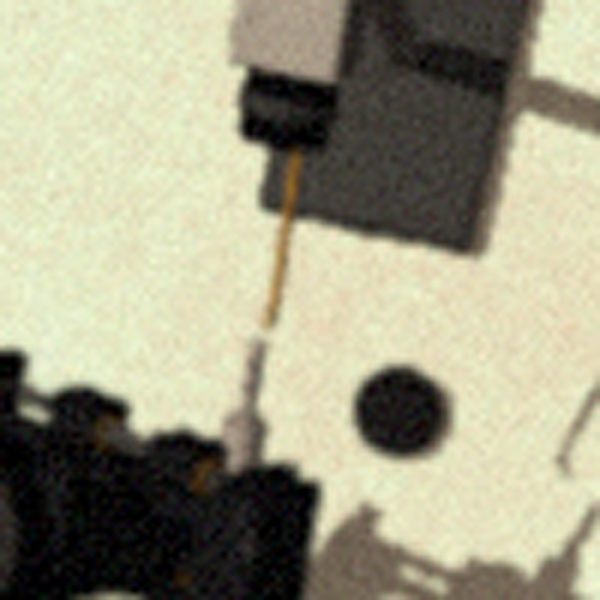

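Scene tip at (431.6,213.4) against a target of (432.3,213.1). Top tip at (232.7,196.2) against (232.7,195.1). The lens centre also sits within about 1 px of the model. I'll settle, check the rack and the steadiness, then hand in.

Request:
arm_command:
  deltas:
    - {"dx": 0.001,"dy": 0,"dz": 0,"wx": 0,"wy": 0,"wz": 0}
    - {"dx": 0.001,"dy": 0,"dz": 0,"wx": 0,"wy": 0,"wz": 0}
    - {"dx": 0.001,"dy": 0,"dz": 0,"wx": 0,"wy": 0,"wz": 0}
    - {"dx": 0.001,"dy": 0,"dz": 0,"wx": 0,"wy": 0,"wz": 0}
    - {"dx": 0.001,"dy": 0,"dz": 0,"wx": 0,"wy": 0,"wz": 0}

```text
clock: 8.55
tool_pos: [0.4827, 0.296, 0.2912]
eef_rot: [0.852, 0.024, 0.234, -0.468]
contact_force: [0.3, -0.6, -0.6]
opening: 0.187
```

```bash
python3 - <<'E'
from h import *
s=r.get_state();print(s['tool_pos'],np.abs(s['qd']).max(),s['opening'],s['contact_force'])
print(tri((431.6,213.4),(232.7,196.2)))
im=r.snapshot('scene')[:,:,::-1]
a=cv2.imread('pics/scene0.png')
c=lambda i:cv2.convertScaleAbs(i[330:430,190:330],alpha=1.8)
cv2.imwrite('pics/h.png',cv2.resize(np.hstack([c(a),c(im)]),None,fx=2.8,fy=2.8))
E
```

```text
[0.4827 0.296  0.2912] 0.0019014109792112133 0.1869617687928113 [ 0.282  -0.6429 -0.5665]
(array([0.5728, 0.2019, 0.1981]), np.float64(0.672175092194423))
```

View pics/h.png

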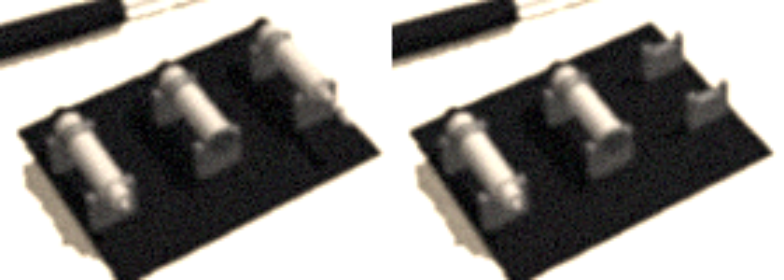

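The before and after pictures show the other two plugs unmoved. The tip triangulates to (0.573,0.202,0.198), about 3 mm from the focus estimate, and the arm is still.

```bash
python3 -c "
from plant import r
print(r.finish_job())"
```

```text
the job is handed in; nothing more can be done
None
```

I took the jack (the long-pin plug) from the left place of the loaded rack and handed the job in with it held in front of the camera lens. The job took about 8.7 s of the 35 s allowed; no verdict is reported.

**Last checks:**
- **Tip position:** the two views put the tip at (0.573, 0.202, 0.198). That is about 3 mm from my estimate of the focus point, (0.575, 0.2015, 0.200).
- **Axis:** the tool's measured orientation was within about 0.003 rad of my estimate of the line of sight. Pictures show the pin pointing into the lens, but I did not measure its own angle precisely.
- **Hold:** the arm was still, the jaws were closed on the barrel at 30 N grip, and the outside force read under 1 N.
- **Other plugs and camera:** before-and-after pictures show the other two plugs unmoved. The force readings after each move showed no contact with the camera or its stand.

**What disagreed:**
- **Grip position:** the tip is 60 mm ahead of the grip instead of the nominal 67 mm, so I gripped about 7 mm forward of the barrel's centre. I corrected for that in the approach.
- **Joint 6:** pitching the tool straight forward brought joint 6 close to its limit. I rolled the gripper 30° about the plug's own axis to avoid it.
- **Focus point:** my early estimates, from the stand's foot and from the focus wire, differed by about 5 mm sideways. The final value, which relies mainly on the wire, agreed with the lens position to about 1 pixel.

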